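# Close the clamshell test jig over a jumper clip and hold its pin home

## Task

Get the crimp test jig reading: take the yellow-handled copper jumper clip from the green tray and hang it astride the copper bar in the jig, let go of it, then swing the aluminium frame fully shut over it, and only then push the red-knobbed pin straight down through the frame's hole into the base until its collar sits flush on the frame. The contact under the pin is sprung and the jig reads only while it is held down, so finish still gripping the red knob and pressing firmly, the pin fully home and the frame pressed shut. Leave the other things on the bench where they are.

Things in the scene. Friction and masses are not known exactly. Their poses are not given: they have to be found in the camera images.
- jig: Clamshell test jig fixed to the bench: black base plate 180 x 130 mm, 6 mm thick, with a copper bar across it, a grey pillar with the pin hole at its front and the hinge at its back. Origin: centre of its underside; x from the pillar towards the hinge, y along the bar and the hinge, z up.
- bar_top (a point): Middle of the top face of the horizontal copper bar, in the jig's axes. The bar runs along jig y, is 10 mm wide (x) and 12 mm deep, its flat top 30 mm above the bench; free length 80 mm between two grey posts no higher than the bar, 12 mm of clear space under it. It lies 75 mm from the hinge axis and 60 mm from the pin hole.
- base_hole (a point): Mouth of the vertical hole, 11 mm across, in the flat top of the grey pillar (34 mm along x, 50 mm along y), 46 mm above the bench, in the jig's axes. In it, 22 mm below the mouth, is the top of the sprung brass contact.
- frame_hinge (a point): Middle of the frame's hinge axis, which runs along jig y, 50 mm above the bench, 135 mm behind the pin hole; in the jig's axes.
- frame (a joint): Hinge angle of the aluminium frame, rad: 0 fully shut (level on the pillar, pointing from the hinge to jig -x, its underside 46 mm and its top 54 mm above the bench), 1.57 upright, 1.95 its stop, leaning back. Starts at 1.5 to 1.85. The stiff hinge holds the frame at any angle; about 3 to 5 N across the free edge moves it.
- frame_edge (a point): Middle of the frame's free edge, on its outer face (top face when shut), 155 mm from the hinge. The frame is 8 mm thick, centred on the hinge axis, 90 mm wide, with a window 70 mm wide from 30 to 115 mm from the hinge, through which the hung clip's handle stands, and a front bar from 115 to 155 mm with the pin hole.
- frame_hole (a point): Centre of the 11 mm hole through the frame, on its outer face (top when shut), 135 mm from the hinge; stands right above base_hole when shut.
- contact (a joint): How far the sprung brass contact in the base hole is pushed down, m: 0 free, 0.010 with the pin fully home (collar on the shut frame), 0.014 its stop. It resists with 2 N at first, 6 N with the pin home, and pushes the pin back up when let go; some 10 N or more on the pin in all also presses its collar on the frame.
- tray: Low green tray, 160 x 100 mm, walls 14 mm high, fixed; origin centre of underside, inner floor about 4 mm up. Holds the clip and a relay, 60 to 90 mm apart along its x axis. Left or right of the jig.
- clip: Copper jumper clip, an upside-down U with a yellow handle block on top, standing on its legs. Origin: centre between the leg ends; z up; the U opens across x and runs along y (24 mm). Legs 18 mm tall, 2.5 mm thick, inner gap 15 mm; crown plate 20 (x) x 24 (y) x 3 mm over them; handle 12 (x) x 24 (y) mm from 21 to 43 mm above the origin. 30 g. Same either way round.
- clip_crown (a point): Underside of the clip's crown, mid-gap, 18 mm above its origin: this rests on bar_top when hung.
- stand: Light wooden pin stand, 120 (x) x 50 (y) mm, 46 mm tall, fixed; origin centre of underside. Two 10 mm through holes 60 mm apart along its x axis hold the red and the blue pin upright.
- pin: Test pin with red knob, 50 g, standing in the stand with its collar on the stand's top. Origin: its tip; z up. Steel shaft 8 mm across, 40 mm long, foot tapered over 4 mm; steel collar 28 mm across from 40 to 44 mm above the tip; round red knob 14 mm across from 44 to 72 mm.
- pin_collar (a point): Centre of the underside of the pin's collar, 40 mm above its tip.
- spare_pin: Spare pin, same shape with a blue knob; stays in the stand.
- relay: Black relay cube, 27 x 27 mm, 34 mm tall, in the tray beside the clip; origin centre of underside. Stays.
- red_spool: Red reel of wire, 72 mm across, 50 mm tall; origin centre of underside. Stays.
- black_spool: White reel of black wire, 72 mm across, 50 mm tall; origin centre of underside. Stays.
- tape: Roll of black tape lying flat, 68 mm across, 19 mm tall; origin centre of underside. Stays.
- screwdriver: Screwdriver lying far to the left; stays.
- pliers: Blue-handled pliers lying flat, about 220 mm long, 16 mm tall; stays.

How it is judged:
By the outcome, as a careful person would: the job done as asked, in the order asked, and still so for the second after the job is handed in, while the arm keeps its last pose, push and grip.
It also fails if it takes over 72 s, if anything falls off the work surface, if the arm or the gripper's body presses on something with over 40 N, if the wrist force passes 120 N, or if a joint passes its speed limit or range.

## Robot

A 7-joint arm with a two-finger parallel gripper is mounted at the origin on the work surface. World frame = base frame: x ahead of the robot, y to its left, z up, the work surface at z = 0. Lengths are in m, angles in degrees, forces in N, time in s.
With the tool pointing down it reaches from about 0.425 to 0.875 m from the base axis. Payload 4.7 kg.
Tool frame: the origin (TCP) lies at the very end of the fingers, on their centre line; the grasp point (between the pads) lies 19 mm behind it; z points along the fingers, y is the line along which they close (so a half turn about z gives the same grasp; the last joint's range is limited). The gripper opens to 87 mm and grips with 3 to 60 N. Pads are 19 mm wide; open, the fingers measure 117 mm over their backs; the gripper's body (75 mm by 190 mm) begins 51 mm behind the grasp point.
Start: joints at [-66.056, 18.392, -4.016, 83.108, 1.295, 78.541, -3.26], TCP at [0.255, 0.598, 0.223] pointing down, gripper open.
Joint ranges: [-163.93, 163.93], [-17.29, 119.83], [-79.2, 71.16], [3.27, 140.29], [-89.18, 269.18], [5.43, 117.66], [-154.24, 154.24]. Speed limits (degrees/s): [147.25, 147.25, 180, 180, 180, 180, 180].

## Interface

Orientations are given as [roll, pitch, yaw] about the fixed x, y, z axes, in that order (R = Rz(yaw) Ry(pitch) Rx(roll)).
In Python, from cell import get_obs, read_camera, sign_off, silhouettes gives the robot as it stands.
- The arm moves only by the tool play_rows, never from a script. Its argument "steps" is a list that holds one entry, the list of rows, each a list of 7 numbers: the shift along the tool's x, y, z in m, then the turn, a rotation vector about the tool's x, y, z in rad, then the finger opening in m, from 0 to 0.087. A call has 1 to 12 rows; each row shifts and turns the commanded pose from where the row before left it, along the tool's axes as they then stand; what a row does not reach is not made up. A row lasts 1/10 s, in which the tool goes at most 50 mm and 8.59 degrees, less where a joint would pass 70% of its speed; a pose out of reach is approached as far as the arm can. A call is refused whole if a number of a shift passes 0.05 or a number of a turn 0.15, either way. A call with a gripper value outside its range is refused whole. The fingers move at their own pace and stop on an object; "force" is the grip in N (left out, the last holds). Time passes only in rows, so rows that do not move let the fingers close. It gives the time, the measured TCP pose, the force, the opening and the grip force at its end, in the units of the state.
- get_obs(): the state, without advancing time (a new reading comes with each control period).
- read_camera(name): name is "scene" or "top" or "wrist"; returns a dict with "frame" (400x640x3 uint8, red, green, blue), "intrinsics" (3x3 intrinsics, pixels), "view" (4x4, takes a point from world to camera coordinates). Camera axes: x right, y up, looking along -z (the intrinsics and any distortion apply to the point x, -y, -z); pixel columns grow to the right and rows downward; lengths in m; the calibration is good to about 2 mm. A picture is of the moment at which its call begins. There is no depth.
- sign_off(): hands the job in; it is judged then, once.
Trained networks look in the newest picture that a camera, given by its name, has taken for a name from the list of things; names that differ only in an ending like _2 or _b are one class to them, and where a whole thing is asked for, a point or a joint stands for the part that bears it (a point fixed in the world has none). Each returns a list of dicts, best first, with "p" (0 to 1); they miss things now and then, are a little off and sometimes report something else, mostly with a low value. They report only what shows in the picture. A call takes as long as a camera call.
- silhouettes(camera, name): "pixels" (400x640 bool, what is visible of it) and "extent" ([left, top, right, bottom] in pixels, round what is visible of it).
The state is a dict: "time_s": time; "qpos": joint angles; "joint_velocities": joint speeds; "effort": joint torques, N m; "tool_pos": TCP position; "tool_rot": TCP orientation; "force": force on the tool from outside, world axes, zero at the start; "wrist_torque": the same for the moment, N m; "grip_width": finger opening in m; "grasp_force": force on a finger pad.
Only numpy, scipy, OpenCV 4.12 (cv2) and the standard library are available. Lean on these libraries where they do the work, as an engineer would, in place of code of your own. Each camera call takes 0.05 s, during which the arm holds its last target. There are 200 camera calls.

## Working session

There is one attempt and no reset: what is moved stays moved. The work goes in short steps, Python scripts to look and compute and a tool call to move; the robot and the scene stay as the last step left them, time stands still between calls to the robot, and variables do not carry over. Pictures are saved under pics/ and viewed, at most 10 in all, crops included, and the job is handed in when it is done.

Besides the shell and the picture viewer there is one more tool, called as name(argument=value, ...) on one line, values as JSON. play_rows: Moves the arm, as the interface text tells. Its arguments: {"type":"object","properties":{"steps":{"type":"array","items":{"type":"array","items":{"type":"array","items":{"type":"number"}}}},"force":{"type":"number"}},"required":["steps"]}

```bash
mkdir -p pics; ls
python3 - <<'E'
from cell import *
import cv2,numpy as np
ims=[]
for n in ["scene","top"]:
    c=read_camera(n); print(n,c["intrinsics"].round(1).tolist(),c["view"].round(3).tolist(),[k for k in c])
    cv2.imwrite(f"pics/{n}0.png",c["frame"][:,:,::-1])
    for t in ["jig","frame","tray","clip","stand","pin","spare_pin","relay","red_spool","black_spool","tape","pliers"]:
        s=silhouettes(n,t)
        print(t,[(round(d["p"],2),[int(v) for v in d["extent"]],(np.argwhere(d["pixels"]).mean(0)[::-1].round(1).tolist())) for d in s[:2]])
o=get_obs();print(o)
E
```

```text
pics
scene [[402.5, 0.0, 314.7], [0.0, 402.5, 198.2], [0.0, 0.0, 1.0]] [[0.563, 0.826, -0.005, -0.314], [-0.517, 0.357, 0.778, 0.225], [0.645, -0.435, 0.628, -1.412], [0.0, 0.0, 0.0, 1.0]] ['frame', 'intrinsics', 'view']
jig [(0.66, [257, 173, 325, 246], [292.1, 211.6])]
frame [(0.94, [279, 170, 324, 228], [299.8, 199.7]), (0.31, [438, 158, 469, 185], [455.3, 170.0])]
tray [(0.71, [164, 215, 223, 274], [193.5, 245.0])]
clip [(0.48, [184, 218, 199, 235], [192.3, 225.6]), (0.28, [194, 237, 207, 251], [200.1, 245.7])]
stand [(0.57, [350, 148, 389, 182], [370.5, 164.5]), (0.35, [281, 167, 320, 231], [299.5, 199.7])]
pin [(0.45, [375, 151, 382, 165], [378.7, 157.7])]
spare_pin []
relay [(0.69, [196, 235, 211, 251], [200.2, 246.3])]
red_spool [(0.64, [426, 194, 458, 227], [441.2, 210.5]), (0.45, [182, 216, 197, 235], [192.1, 225.3])]
black_spool [(0.86, [440, 158, 475, 184], [455.7, 169.9])]
tape [(0.61, [227, 305, 260, 341], [244.0, 323.1])]
pliers [(0.67, [120, 298, 200, 367], [158.0, 331.5])]
top [[416.2, 0.0, 312.4], [0.0, 416.2, 202.8], [0.0, 0.0, 1.0]] [[0.013, -1.0, 0.012, 0.006], [
[... 1049 characters left out ...]
, 'qpos': array([-66.0551539 ,  18.39321529,  -4.0164893 ,  83.10720006,
         1.29210321,  78.5394506 ,  -3.25988956]), 'joint_velocities': array([ 0.07263435,  0.01135846,  0.03066749, -0.05435191,  0.00129572,
       -0.07665312,  0.07503319]), 'effort': array([-2.03034197e-04, -4.91103208e+01, -4.03466262e-01, -3.12767315e+01,
       -6.38567680e-02,  3.38351307e-02,  2.69304945e-05]), 'tool_pos': array([0.25542289, 0.59774544, 0.22257499]), 'tool_rot': array([ 1.79994896e+02, -3.46253867e-04,  1.56863847e+02]), 'force': array([ 0.09342997,  0.705747  , -0.18724903]), 'wrist_torque': array([ 0.0376346 , -0.00171486,  0.00870863]), 'grasp_force': 0.0, 'grip_width': 0.08696353386612445}
```

Run:
```python
import cv2,numpy as np
a=cv2.imread("pics/top0.png")[120:280,140:490]; b=cv2.imread("pics/scene0.png")[140:360,110:480]
a=cv2.resize(a,(770,352),interpolation=cv2.INTER_CUBIC)
cv2.imwrite("pics/a.png",a)
cv2.imwrite("pics/b.png",cv2.resize(b,None,fx=2,fy=2,interpolation=cv2.INTER_CUBIC))
```

```text
(no output)
```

View pics/a.png

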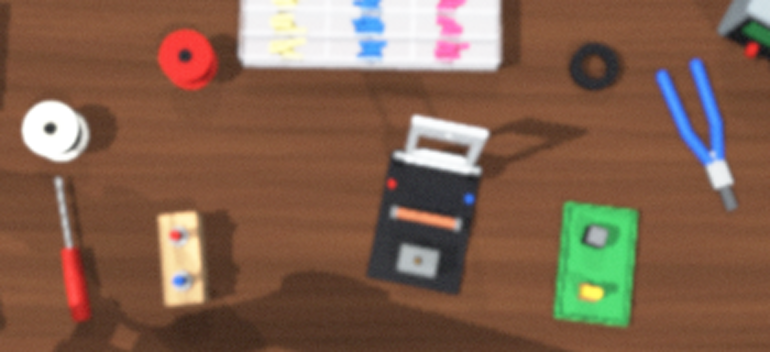

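View pics/b.png

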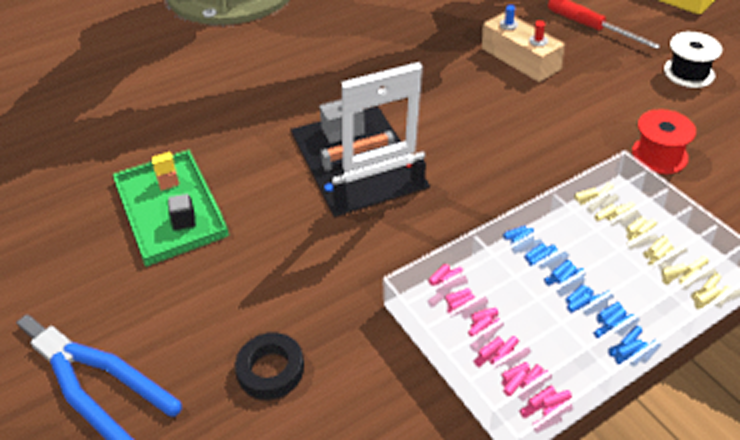

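```bash
cat > h.py <<'E'
import numpy as np, cv2
from cell import *
def ray(c,px,z):
    K,V=c["intrinsics"],c["view"]; R,t=V[:3,:3],V[:3,3]
    d=np.linalg.inv(K)@np.array([px[0],px[1],1.]); d=R.T@(d*[1,-1,-1]); o=-R.T@t
    return (o+d*(z-o[2])/d[2])
def proj(c,p):
    q=c["view"][:3,:3]@np.array(p)+c["view"][:3,3]; q=c["intrinsics"]@(q*[1,-1,-1]); return q[:2]/q[2]
def mask(im,hlo,hhi,box=None,s=110,v=60):
    h=cv2.cvtColor(im,cv2.COLOR_RGB2HSV); m=cv2.inRange(h,(hlo,s,v),(hhi,255,255))
    if box is not None:
        b=np.zeros_like(m); l,t,r,bt=box; b[t:bt,l:r]=1; m=m*b
    return m
def rect(m):
    p=np.argwhere(m>0)[:,::-1].astype(np.float32); return p.mean(0),cv2.minAreaRect(p),len(p)
E
python3 - <<'E'
from h import *
c=read_camera("top"); im=c["frame"]
print("cam",-c["view"][:3,:3].T@c["view"][:3,3])
# clip handle top z=47 mm in tray
for nm,lo,hi,box,z,s in [("clip",18,35,(395,240,425,265),.047,110),("red",0,8,(210,215,232,238),.07,150),("blue",100,125,(210,238,232,256),.07,110),("bar",3,18,(312,205,355,230),.03,70),("tray",45,85,(380,200,440,280),.014,80)]:
    m=mask(im,lo,hi,box,s); p,r,n=rect(m); print(nm,n,p.round(1),ray(c,p,z).round(4),[ray(c,q,z)[:2].round(4).tolist() for q in cv2.boxPoints(r)])
print("hole",ray(c,(330,238.6),.046))
cv2.imwrite("pics/c.png",cv2.resize(im[160:265,295:375][:,:,::-1],None,fx=7,fy=5.7,interpolation=cv2.INTER_CUBIC)[:590])
E
```

```text
cam [0.40255802 0.02651554 1.28015568]
clip 68 [407.9 252.6] [ 0.4102 -0.2695  0.047 ] [[0.4205, -0.2552], [0.4209, -0.2848], [0.4004, -0.2845], [0.4, -0.255]]
red 7 [219.3 226.6] [0.4776 0.2836 0.07  ] [[0.4764, 0.2872], [0.4793, 0.2873], [0.4794, 0.2787], [0.4765, 0.2785]]
blue 13 [221.2 247.2] [0.4181 0.2758 0.07  ] [[0.4187, 0.282], [0.4245, 0.2765], [0.4175, 0.269], [0.4116, 0.2745]]
bar 227 [332.6 218.2] [ 0.5103 -0.0476  0.03  ] [[0.5158, 0.0245], [0.551, 0.0146], [0.5119, -0.1221], [0.4769, -0.1117]]
tray 1684 [410.8 239.6] [ 0.4499 -0.2868  0.014 ] [[0.3734, -0.2254], [0.5364, -0.2426], [0.5278, -0.3488], [0.365, -0.3299]]
hole [ 0.44819264 -0.03940627  0.046     ]
```

View pics/c.png

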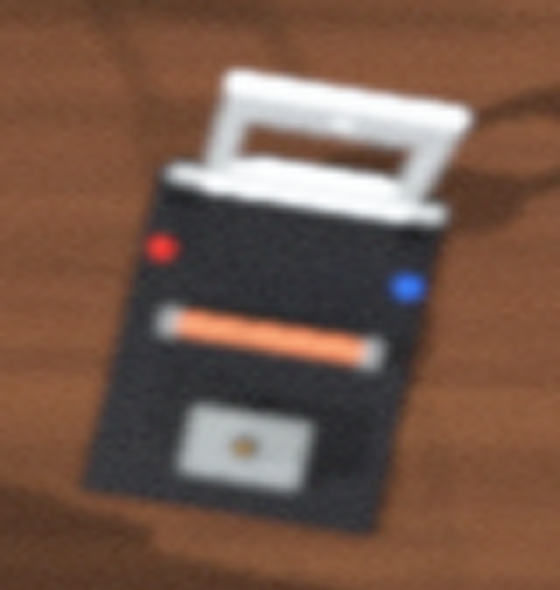

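play_rows(steps=[[[0, 0, 0, 0, 0, -0.1345, 0.05], [0, 0, 0, 0, 0, -0.1345, 0.05], [0, 0, 0, 0, 0, -0.1345, 0.05], [-0.0228, -0.0387, 0, 0, 0, 0, 0.05], [-0.0228, -0.0387, 0, 0, 0, 0, 0.05], [-0.0228, -0.0387, 0, 0, 0, 0, 0.05], [-0.0228, -0.0387, 0, 0, 0, 0, 0.05], [-0.0228, -0.0387, 0, 0, 0, 0, 0.05], [-0.0228, -0.0387, 0, 0, 0, 0, 0.05], [-0.0228, -0.0387, 0, 0, 0, 0, 0.05], [-0.0228, -0.0387, 0, 0, 0, 0, 0.05], [-0.0228, -0.0387, 0, 0, 0, 0, 0.05]]], force=25)

```text
time_s: 2.55
tool_pos: [0.4612, 0.2478, 0.2229]
tool_rot: [180.0, 0.0, 180.0]
force: [0.7, 0.5, -0.1]
grip_width: 0.05
grasp_force: 0.0
```

play_rows(steps=[[[0, -0.04, 0, 0, 0, 0, 0.05], [0, -0.04, 0, 0, 0, 0, 0.05], [0, -0.04, 0, 0, 0, 0, 0.05], [0, -0.04, 0, 0, 0, 0, 0.05], [0, -0.04, 0, 0, 0, 0, 0.05], [0, -0.04, 0, 0, 0, 0, 0.05], [0, -0.04, 0, 0, 0, 0, 0.05], [0, -0.04, 0, 0, 0, 0, 0.05], [0, -0.04, 0, 0, 0, 0, 0.05], [0, -0.04, 0, 0, 0, 0, 0.05]]])

```text
time_s: 3.55
tool_pos: [0.4603, -0.1522, 0.223]
tool_rot: [180.0, 0.1, 180.0]
force: [1.1, -0.1, -0.1]
grip_width: 0.0502
grasp_force: 0.0
```

play_rows(steps=[[[0.0167, -0.04, 0, 0, 0, 0, 0.05], [0.0167, -0.04, 0, 0, 0, 0, 0.05], [0.0167, -0.04, 0, 0, 0, 0, 0.05], [0, 0, 0.02, 0, 0, 0, 0.05], [0, 0, 0, 0, 0, 0, 0.05], [0, 0, 0, 0, 0, 0, 0.05]]])

```text
time_s: 4.15
tool_pos: [0.4105, -0.2697, 0.2026]
tool_rot: [180.0, -0.0, -180.0]
force: [0.1, 0.7, 0.5]
grip_width: 0.0498
grasp_force: 0.0
```

Run:
```python
from h import *
c=read_camera("wrist"); im=c["frame"]; o=get_obs(); print(o["tool_pos"],o["tool_rot"],o["force"],o["qpos"])
cv2.imwrite("pics/w1.png",im[:,:,::-1])
m=mask(im,18,35); p,r,n=rect(m); print(n,p,ray(c,p,.047),[ray(c,q,.047)[:2].round(4).tolist() for q in cv2.boxPoints(r)],cv2.boxPoints(r).round(0).tolist())
for d in silhouettes("wrist","clip")[:2]: print(d["p"],d["extent"])
```

```text
[ 0.41101384 -0.26961241  0.20299163] [ 1.79988057e+02  2.18551492e-02 -1.79898569e+02] [-0.24382079 -0.42515968  0.69345031] [-11.4544309   -1.93210491  41.2690934  107.8854603    1.30645861
  73.55803652 119.5303849 ]
6983 [375.29486 326.84692] [ 0.59578144 -0.19508446  0.047     ] [[0.3599, -0.3807], [0.3599, -0.0344], [0.6354, 0.0281], [0.6353, -0.4103]] [[208.0, 137.0], [545.0, 137.0], [545.0, 352.0], [208.0, 352.0]]
0.77 [303.2, 164.5, 323.0, 190.5]
```

View pics/w1.png

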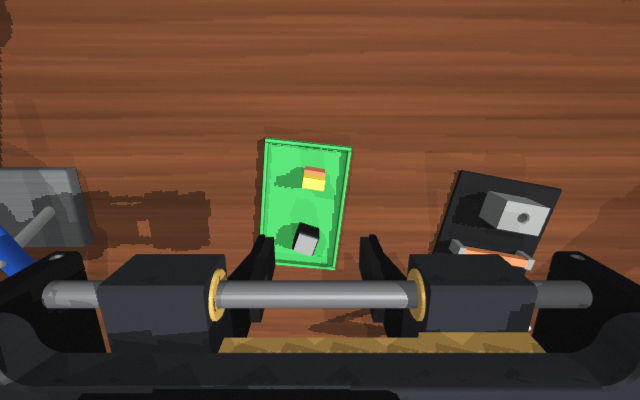

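Run:
```python
from h import *
c=read_camera("wrist"); im=c["frame"]
h=cv2.cvtColor(im,cv2.COLOR_RGB2HSV)[160:196:3,298:332:3]
m=mask(im,22,35,(295,155,335,200),100,200); p,r,n=rect(m); print(n,p,r)
b=cv2.boxPoints(r); print(b.round(1).tolist(),[ray(c,q,.047)[:2].round(4).tolist() for q in b],ray(c,r[0],.047),ray(c,p,.047))
cv2.imwrite("pics/w2.png",cv2.resize(im[130:280,255:565][:,:,::-1],None,fx=2.5,fy=2.5,interpolation=cv2.INTER_CUBIC))
```

```text
317 [313.306  180.9653] ((313.27947998046875, 180.9039306640625), (22.071338653564453, 14.538007736206055), 7.594643592834473)
[[301.3999938964844, 186.6999969482422], [303.29998779296875, 172.1999969482422], [325.20001220703125, 175.1999969482422], [323.29998779296875, 189.60000610351562]] [[0.4139, -0.2857], [0.398, -0.2834], [0.4011, -0.2601], [0.4171, -0.262]] [ 0.4074418  -0.27280939  0.047     ] [ 0.4075097  -0.27278099  0.047     ]
```

View pics/w2.png

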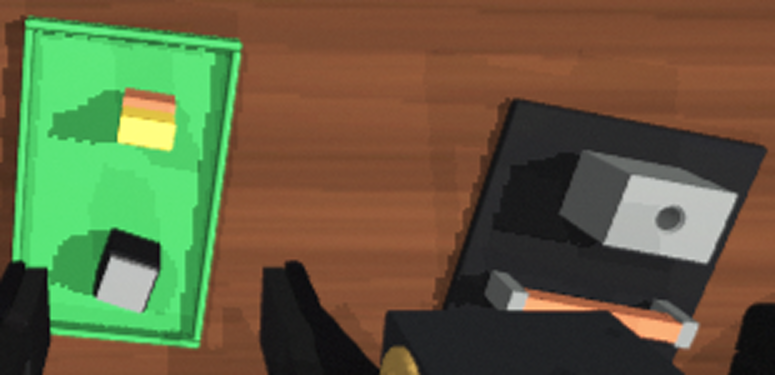

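play_rows(steps=[[[0, -0.003, 0.03, 0, 0, 0, 0.05], [0, 0, 0.03, 0, 0, 0.14, 0.05], [0, 0, 0.03, 0, 0, 0, 0.05], [0, 0, 0.03, 0, 0, 0, 0.05], [0, 0, 0.03, 0, 0, 0, 0.05], [0, 0, 0.015, 0, 0, 0, 0.05], [0, 0, 0.012, 0, 0, 0, 0.05], [0, 0, 0, 0, 0, 0, 0.05], [0, 0, 0, 0, 0, 0, 0.0], [0, 0, 0, 0, 0, 0, 0.0], [0, 0, 0, 0, 0, 0, 0.0], [0, 0, 0, 0, 0, 0, 0.0]]], force=25)

```text
time_s: 5.5
tool_pos: [0.4108, -0.2738, 0.0262]
tool_rot: [180.0, 0.1, 172.0]
force: [0.1, -0.7, -0.2]
grip_width: 0.026
grasp_force: 0.0
```

play_rows(steps=[[[0, 0, 0, 0, 0, 0, 0.0], [0, 0, 0, 0, 0, 0, 0.0], [0, 0, -0.03, 0, 0, 0, 0.0], [0, 0, -0.03, 0, 0, 0, 0], [0, 0, -0.03, 0, 0, 0, 0], [0, 0, 0, 0, 0, 0, 0]]])

```text
time_s: 6.1
tool_pos: [0.4127, -0.2751, 0.1192]
tool_rot: [-179.9, 0.4, 172.0]
force: [0.4, -0.4, -0.9]
grip_width: 0.0239
grasp_force: 25.0
```

Run:
```python
from h import *
c=read_camera("top"); im=c["frame"]; o=get_obs(); print(o["tool_pos"],o["tool_rot"],o["force"],o["qpos"],o["grip_width"])
for nm,q,z in [("barL",(320.4,216.5),.03),("barR",(347.1,221.4),.03),("hole",(329.9,238.4),.046)]: print(nm,ray(c,q,z))
m=mask(im,3,18,(316,208,352,230),90,120); p,r,n=rect(m); print(n,p,ray(c,p,.03),r)
```

```text
[ 0.41162013 -0.27421169  0.11722593] [-179.99432597    0.24412027  171.97130555] [-0.32225283  0.20845888  0.09466313] [-10.83061192   4.07690466  43.39976262 113.7919762   -3.24883757
  63.05588553 115.93017917] 0.02372385500279627
barL [ 0.51480747 -0.01075598  0.03      ]
barR [ 0.50115945 -0.09137499  0.03      ]
hole [ 0.44877834 -0.03910545  0.046     ]
142 [333.2535  218.73944] [ 0.50859588 -0.04957756  0.03      ] ((333.3461608886719, 218.76922607421875), (25.691213607788086, 5.295135974884033), 11.309932708740234)
```

play_rows(steps=[[[0, 0, -0.04, 0, 0, 0.044, 0], [0, 0, -0.043, 0, 0, 0, 0], [-0.0115, 0.0347, 0, 0, 0, 0, 0], [-0.0115, 0.0347, 0, 0, 0, 0, 0], [-0.0115, 0.0347, 0, 0, 0, 0, 0], [-0.0115, 0.0347, 0, 0, 0, 0, 0], [-0.0115, 0.0347, 0, 0, 0, 0, 0], [-0.0115, 0.0347, 0, 0, 0, 0, 0], [-0.0115, 0.0347, 0, 0, 0, 0, 0], [0, 0, 0, 0, 0, 0, 0], [0, 0, 0, 0, 0, 0, 0]]])

```text
time_s: 7.25
tool_pos: [0.5332, -0.0489, 0.1967]
tool_rot: [-179.9, -0.2, 169.6]
force: [-0.3, -1.3, -0.4]
grip_width: 0.0236
grasp_force: 25.0
```

Run:
```python
from h import *
c=read_camera("wrist"); im=c["frame"]; o=get_obs(); print(o["tool_pos"],o["tool_rot"],o["grip_width"])
V=c["view"]; print("cam",-V[:3,:3].T@V[:3,3],"tcp px",proj(c,o["tool_pos"]),"bar px",proj(c,(.508,-.05,.03)),"hole px",proj(c,(.449,-.039,.046)))
for t in ["bar_top","base_hole","jig","clip"]:
    print(t,[(round(d["p"],2),d["extent"]) for d in silhouettes("wrist",t)[:1]])
cv2.imwrite("pics/w3.png",im[:,:,::-1])
```

```text
[ 0.53297843 -0.05027324  0.19713338] [-1.79913546e+02 -1.42363743e-01  1.69423269e+02] 0.02356304431135088
cam [ 0.45116111 -0.03308621  0.35930391] tcp px [313.62849493 252.35559454] bar px [311.32958812 160.60533703] hole px [310.80953702 102.71807324]
bar_top [(0.69, [258.0, 66.4, 375.6, 339.2])]
base_hole [(0.85, [251.5, 63.8, 375.2, 337.6])]
jig [(0.7, [250.4, 68.7, 376.4, 340.9])]
clip [(0.65, [293.1, 217.3, 341.1, 277.2])]
```

View pics/w3.png

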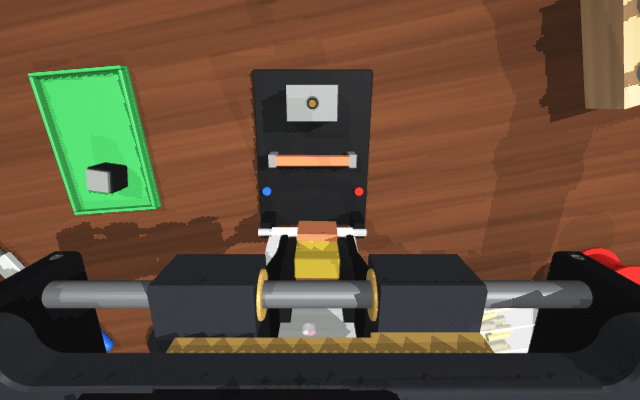

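Run:
```python
from h import *
from scipy.spatial.transform import Rotation as Ro
c=read_camera("wrist"); im=c["frame"]; o=get_obs()
R=Ro.from_euler("xyz",o["tool_rot"],degrees=True).as_matrix(); p=o["tool_pos"]
P=lambda x,y,z: proj(c,p+R@np.array([x,y,z])).round(1).tolist()
print("top near",P(.006,0,-.022),"top far",P(-.006,0,-.022),"bottom near",P(.006,0,0),"crown near",P(.010,0,.0),P(.010,0,.003),"leg end near",P(.010,0,.021))
for x in (305,312,325):
  print([ (r,im[r,x].tolist()) for r in range(212,284,2)])
# bar rows
print([(r,im[r,312].tolist()) for r in range(150,172)])
J=Ro.from_euler("z",-10.5,degrees=True).as_matrix()
b=np.array([.508,-.049,.03]); print("bar edges pred",[proj(c,b+J@[s,0,0]).round(1).tolist() for s in (-.005,.005)])
```

```text
top near [316.3, 261.8] top far [316.4, 282.0] bottom near [316.4, 243.1] crown near [316.4, 236.8] [316.4, 234.7] leg end near [316.4, 223.2]
[(212, [40, 40, 41]), (214, [37, 38, 40]), (216, [40, 40, 42]), (218, [38, 38, 39]), (220, [65, 50, 43]), (222, [174, 99, 67]), (224, [177, 101, 69]), (226, [171, 99, 67]), (228, [176, 101, 69]), (230, [178, 103, 71]), (232, [158, 90, 61]), (234, [243, 160, 109]), (236, [247, 169, 117]), (238, [248, 173, 118]), (240, [247, 167, 114]), (242, [223, 194, 67]), (244, [225, 196, 68]), (246, [225, 196, 68]), (248, [188, 162, 55]), (250, [159, 135, 46]), (252, [176, 151, 49]), (254, [160, 137, 46]), (256, [159, 135, 44]), (258, [180, 154, 51]), (260, [214, 186, 63]), (262, [214, 186, 63]), (264, [214, 186, 63]), (266, [216, 186, 63]), (268, [216, 189, 66]), (270, [216, 188, 65]), (272, [216, 188, 64]), (274, [216, 188, 65]), (276, [216, 188, 65]), (278, [149, 103, 56]), (280, [79, 60, 51]), (282, [79, 79, 81])]
[(212, [41, 41, 43]), (214, [39, 39, 41]), (216, [38, 37, 40]), (218, [39, 39, 40]), (220, [44, 41, 40]), (222, [173, 100, 68]), (224, [177, 
[... 1329 characters left out ...]
]), (270, [215, 188, 64]), (272, [217, 187, 65]), (274, [217, 189, 64]), (276, [218, 190, 66]), (278, [157, 116, 53]), (280, [79, 61, 53]), (282, [79, 80, 82])]
[(150, [40, 39, 42]), (151, [43, 43, 45]), (152, [45, 45, 48]), (153, [72, 57, 51]), (154, [165, 95, 66]), (155, [226, 136, 91]), (156, [250, 177, 120]), (157, [251, 182, 123]), (158, [251, 181, 123]), (159, [251, 182, 123]), (160, [251, 183, 123]), (161, [251, 180, 122]), (162, [251, 181, 122]), (163, [251, 183, 124]), (164, [187, 114, 78]), (165, [58, 39, 32]), (166, [22, 22, 21]), (167, [22, 22, 22]), (168, [32, 32, 35]), (169, [35, 34, 37]), (170, [35, 34, 36]), (171, [39, 39, 40])]
bar edges pred [[313.7, 154.7], [313.7, 163.8]]
```

play_rows(steps=[[[0.0115, -0.003, 0.01, 0, 0, 0, 0], [0.0114, 0, 0.02, 0, 0, 0, 0], [0, 0, 0.03, 0, 0, 0, 0], [0, 0, 0.03, 0, 0, 0, 0], [0, 0, 0.03, 0, 0, 0, 0], [0, 0, 0.017, 0, 0, 0, 0], [0, 0, 0, 0, 0, 0, 0], [0, 0, 0, 0, 0, 0, 0], [0, 0, 0, 0, 0, 0, 0]]])

```text
time_s: 8.45
tool_pos: [0.512, -0.0486, 0.063]
tool_rot: [180.0, 0.1, 169.4]
force: [-0.0, -0.0, 0.5]
grip_width: 0.024
grasp_force: 25.0
```

Run:
```python
from h import *
from scipy.spatial.transform import Rotation as Ro
c=read_camera("wrist"); im=c["frame"]; o=get_obs()
R=Ro.from_euler("xyz",o["tool_rot"],degrees=True).as_matrix(); p=o["tool_pos"]
print(p,o["tool_rot"],o["force"])
P=lambda x,y,z: proj(c,p+R@np.array([x,y,z])).round(1).tolist()
print("leg end near outer",P(.010,0,.021),"y+-",P(.010,.012,.021),P(.01,-.012,.021))
J=Ro.from_euler("z",-10.5,degrees=True).as_matrix()
b=np.array([.5085,-.049,.03]); print("bar edges pred",[proj(c,b+J@[s,t,0]).round(1).tolist() for s in (-.005,.005) for t in (-.03,.03)])
print("hole",proj(c,(.449,-.038,.046)))
cv2.imwrite("pics/w4.png",cv2.resize(im[80:300,200:430][:,:,::-1],None,fx=2.7,fy=2.7,interpolation=cv2.INTER_CUBIC))
```

```text
[ 0.51208187 -0.04847867  0.06306837] [1.79944642e+02 1.56505508e-01 1.69424266e+02] [-0.57159848  0.02457353 -0.31979307]
leg end near outer [316.2, 223.0] y+- [334.7, 223.0] [297.6, 223.1]
bar edges pred [[270.7, 218.6], [358.2, 218.4], [271.4, 232.0], [357.6, 231.8]]
hole [313.84696693 139.1931549 ]
```

View pics/w4.png

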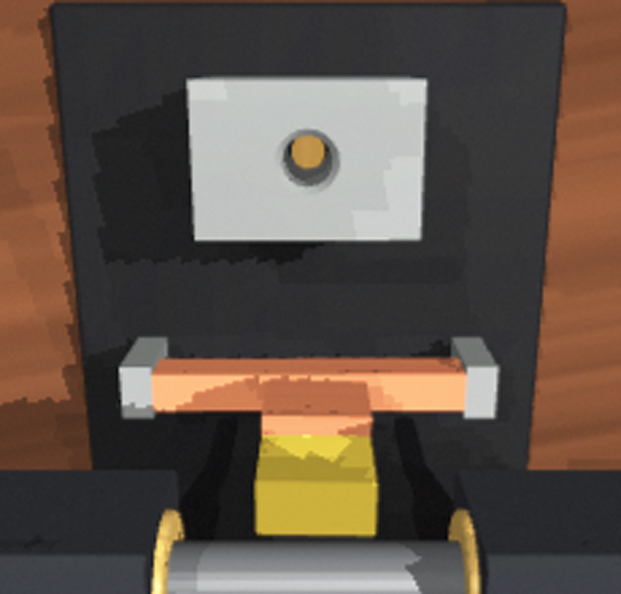

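Run:
```python
from h import *
c=read_camera("wrist"); o=get_obs(); im=c["frame"].astype(int)
print(o["tool_pos"], o["force"])
for x in (305,316,325): print([(r,im[r,x].tolist()) for r in range(212,236,1)][:])
n=np.array([.983,-.1835])
for r in (219.5,220.7,221.5):
  for z in (.041,.043): print(r,z,(ray(c,(316,r),z)-ray(c,(316,218.1),.03))[:2]@n)
print(ray(c,(316,218.1),.03),ray(c,(316,232.6),.03),-c["view"][:3,:3].T@c["view"][:3,3])
```

```text
[ 0.51197098 -0.04839362  0.06294847] [ 0.04533981  0.23988782 -0.38421573]
[(212, [99, 64, 50]), (213, [179, 103, 69]), (214, [186, 110, 74]), (215, [184, 109, 73]), (216, [185, 108, 73]), (217, [185, 109, 73]), (218, [229, 142, 96]), (219, [201, 119, 81]), (220, [193, 112, 76]), (221, [186, 111, 75]), (222, [183, 106, 73]), (223, [187, 108, 75]), (224, [189, 110, 74]), (225, [188, 109, 73]), (226, [183, 108, 73]), (227, [187, 109, 73]), (228, [187, 108, 73]), (229, [187, 108, 72]), (230, [189, 112, 77]), (231, [187, 109, 73]), (232, [167, 96, 65]), (233, [181, 106, 72]), (234, [248, 169, 116]), (235, [250, 178, 122])]
[(212, [106, 71, 59]), (213, [180, 105, 73]), (214, [185, 107, 72]), (215, [183, 105, 72]), (216, [184, 103, 71]), (217, [186, 108, 74]), (218, [228, 141, 94]), (219, [249, 177, 120]), (220, [250, 180, 122]), (221, [201, 121, 80]), (222, [183, 107, 73]), (223, [187, 107, 75]), (224, [188, 108, 74]), (225, [188, 109, 73]), (226, [184, 107, 72]), (227, [187, 109, 74]), (228, [188, 109, 74]), (229, [184, 109, 74]), (230, [188, 108, 72]), (231, [187, 108, 73]), (232, [184
[... 258 characters left out ...]
, 120]), (220, [250, 179, 123]), (221, [205, 121, 81]), (222, [185, 108, 74]), (223, [187, 109, 74]), (224, [189, 109, 76]), (225, [187, 109, 74]), (226, [184, 107, 74]), (227, [186, 107, 73]), (228, [188, 110, 73]), (229, [187, 109, 73]), (230, [187, 109, 74]), (231, [187, 109, 73]), (232, [183, 106, 71]), (233, [184, 108, 73]), (234, [240, 158, 107]), (235, [249, 177, 121])]
219.5 0.041 -0.003304384473944284
219.5 0.043 -0.0040923734388451745
220.7 0.041 -0.0024693310501599833
220.7 0.043 -0.003266390995501367
221.5 0.041 -0.0019114299885757073
221.5 0.043 -0.002714550276253532
[ 0.50357632 -0.04689515  0.03      ] [ 0.51420598 -0.04889247  0.03      ] [ 0.42907054 -0.03269547  0.22511536]
```

play_rows(steps=[[[0.002, 0, 0, 0, 0, 0, 0], [0, 0, 0.006, 0, 0, 0, 0], [0, 0, 0.006, 0, 0, 0, 0], [0, 0, 0.004, 0, 0, 0, 0], [0, 0, 0, 0, 0, 0, 0], [0, 0, 0, 0, 0, 0, 0]]])

```text
time_s: 9.15
tool_pos: [0.5088, -0.048, 0.0453]
tool_rot: [-180.0, -0.0, 169.4]
force: [0.2, -0.0, -0.7]
grip_width: 0.0236
grasp_force: 25.0
```

play_rows(steps=[[[0, 0, 0.004, 0, 0, 0, 0], [0, 0, 0.004, 0, 0, 0, 0], [0, 0, 0.002, 0, 0, 0, 0], [0, 0, 0.001, 0, 0, 0, 0], [0, 0, 0, 0, 0, 0, 0], [0, 0, 0, 0, 0, 0, 0]]])

```text
time_s: 9.75
tool_pos: [0.509, -0.048, 0.0346]
tool_rot: [180.0, 0.0, 169.4]
force: [0.0, -0.2, -0.7]
grip_width: 0.0236
grasp_force: 25.0
```

play_rows(steps=[[[0, 0, 0.001, 0, 0, 0, 0], [0, 0, 0, 0, 0, 0, 0], [0, 0, 0, 0, 0, 0, 0.03], [0, 0, 0, 0, 0, 0, 0.04], [0, 0, 0, 0, 0, 0, 0.05], [0, 0, 0, 0, 0, 0, 0.05], [0, 0, -0.01, 0, 0, 0, 0.05], [0, 0, -0.03, 0, 0, 0, 0.05], [0, 0, -0.04, 0, 0, 0, 0.05], [0, 0, -0.04, 0, 0, 0, 0.05], [0, 0, -0.045, 0, 0, 0, 0], [0, 0, 0, 0, 0, 0, 0]]])

```text
time_s: 10.95
tool_pos: [0.5129, -0.0484, 0.2058]
tool_rot: [179.8, 0.7, 169.4]
force: [0.1, 0.4, 0.2]
grip_width: 0.0409
grasp_force: 0.0
```

Run:
```python
from h import *
from scipy.spatial.transform import Rotation as Ro
o=get_obs(); print(o["tool_pos"],o["qpos"].round(0))
c=read_camera("wrist"); cv2.imwrite("pics/w5.png",cv2.resize(c["frame"][60:330,200:430][:,:,::-1],None,fx=1.7,fy=1.7))
t=read_camera("scene"); cv2.imwrite("pics/s5.png",cv2.resize(t["frame"][120:270,230:370][:,:,::-1],None,fx=3,fy=3))
a=cv2.imread("pics/w5.png"); b=cv2.imread("pics/s5.png"); H=max(a.shape[0],b.shape[0])
pad=lambda i: cv2.copyMakeBorder(i,0,H-i.shape[0],0,0,0)
z=np.hstack([pad(a),pad(b)]); print(z.shape); cv2.imwrite("pics/m5.png",z[:,:800])
# frame angle: project edge middle for several angles
J=Ro.from_euler("z",-10.5,degrees=True).as_matrix(); hp=np.array([.5085,-.049,0])+J@[.075,0,.05]; print("hinge",hp)
for th in (1.5,1.6,1.7,1.8): print(th,[proj(t,hp+J@[-.155*np.cos(th)+.004*np.sin(th),s,.155*np.sin(th)+.004*np.cos(th)]).round(1).tolist() for s in (-.045,.045)])
print([ (round(d["p"],2),d["extent"]) for d in silhouettes("scene","frame")[:1]])
```

```text
[ 0.512928   -0.04843881  0.20575169] [-27.   1.  30. 105.  -1.  73.  83.]
(459, 811, 3)
hinge [ 0.58224412 -0.06266766  0.05      ]
1.5 [[276.4, 173.5], [314.4, 164.0]]
1.6 [[278.8, 177.4], [317.3, 167.6]]
1.7 [[281.3, 181.9], [320.1, 171.9]]
1.8 [[283.9, 187.1], [323.0, 176.7]]
[(0.56, [427.3, 196.5, 457.4, 226.8])]
```

View pics/m5.png

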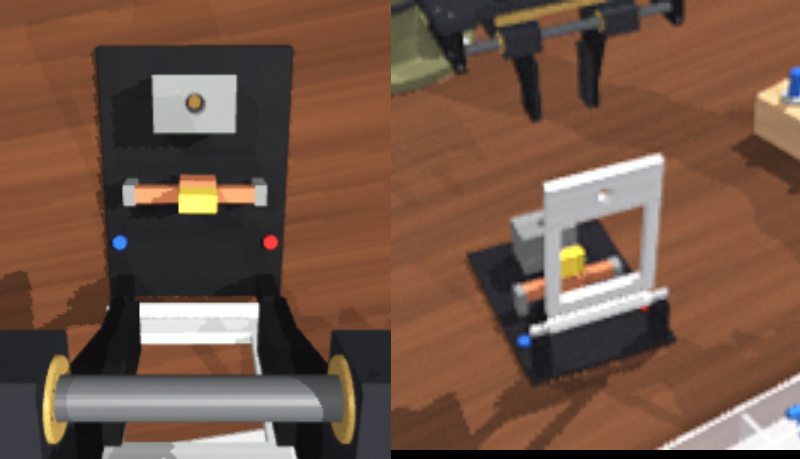

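play_rows(steps=[[[0, 0, -0.045, 0, 0, 0, 0], [-0.043, 0, 0, 0, 0, 0, 0], [-0.043, 0, 0, 0, 0, 0, 0], [-0.043, 0, 0, 0, 0, 0, 0], [0, 0, 0.03, 0, 0, 0, 0], [0, 0, 0.03, 0, 0, 0, 0], [0, 0, 0, 0, 0, 0, 0], [0, 0, 0, 0, 0, 0, 0]]], force=15)

```text
time_s: 11.9
tool_pos: [0.6347, -0.0716, 0.1823]
tool_rot: [-180.0, -0.2, 169.4]
force: [0.2, -0.5, 0.7]
grip_width: 0.0006
grasp_force: 0.0
```

Run:
```python
from h import *
o=get_obs(); p=o["tool_pos"]; print(p,o["tool_rot"],o["force"],o["qpos"].round(0))
d=p-np.array([.5822,-.0627,.05]); print("u",d[:2]@[.983,-.182],"v",d[:2]@[.182,.983],"w",d[2])
```

```text
[ 0.63470506 -0.07155892  0.18233411] [-1.79955410e+02 -1.79719318e-01  1.69428592e+02] [ 0.24092307 -0.45021504  0.67730591] [-21.  20.  32.  89. -11.  74.  92.]
u 0.05322479986705803 v 0.0008476061756871312 w 0.13233411195942535
```

play_rows(steps=[[[0.0133, 0, -0.004, 0, 0, 0, 0], [0.0133, 0, -0.004, 0, 0, 0, 0], [0.0133, 0, -0.0045, 0, 0, 0, 0], [0.0124, 0, 0.0007, 0, 0, 0, 0], [0.0123, 0, 0.0007, 0, 0, 0, 0], [0.0141, 0, 0.003, 0, 0, 0, 0], [0.014, 0, 0.004, 0, 0, 0, 0], [0.0134, 0, 0.0056, 0, 0, 0, 0], [0.0127, 0, 0.0068, 0, 0, 0, 0]]])

```text
time_s: 12.8
tool_pos: [0.5205, -0.0502, 0.1784]
tool_rot: [179.9, 0.4, 169.4]
force: [1.3, -1.0, 2.6]
grip_width: 0.0006
grasp_force: 1.0
```

play_rows(steps=[[[0.0121, 0, 0.0081, 0, 0, 0, 0], [0.0111, 0, 0.0093, 0, 0, 0, 0], [0.0101, 0, 0.0103, 0, 0, 0, 0], [0.0092, 0, 0.0113, 0, 0, 0, 0], [0.0078, 0, 0.0122, 0, 0, 0, 0], [0.0068, 0, 0.0128, 0, 0, 0, 0], [0.0053, 0, 0.0135, 0, 0, 0, 0], [0.004, 0, 0.014, 0, 0, 0, 0], [0, 0, 0, 0, 0, 0, 0]]])

```text
time_s: 13.7
tool_pos: [0.4521, -0.0376, 0.0823]
tool_rot: [-180.0, -0.1, 169.4]
force: [0.4, -0.6, -0.1]
grip_width: 0.0007
grasp_force: 0.0
```

play_rows(steps=[[[0.0025, 0, 0.0095, 0, 0, 0, 0], [0.001, 0, 0.0095, 0, 0, 0, 0], [0, 0, 0.006, 0, 0, 0, 0], [0, 0, 0.002, 0, 0, 0, 0], [0, 0, 0.001, 0, 0, 0, 0], [0, 0, 0, 0, 0, 0, 0]]])

```text
time_s: 14.3
tool_pos: [0.4501, -0.0371, 0.0556]
tool_rot: [-180.0, -0.0, 169.4]
force: [0.1, 0.3, 0.1]
grip_width: 0.0005
grasp_force: 0.0
```

play_rows(steps=[[[0, 0, 0.001, 0, 0, 0, 0], [0, 0, 0.001, 0, 0, 0, 0], [0, 0, 0.001, 0, 0, 0, 0], [0, 0, 0, 0, 0, 0, 0]]])

```text
time_s: 14.7
tool_pos: [0.4504, -0.0371, 0.0542]
tool_rot: [180.0, -0.0, 169.4]
force: [-6.0, -0.2, 13.9]
grip_width: 0.0004
grasp_force: 6.9
```

play_rows(steps=[[[0, 0, -0.02, 0, 0, 0, 0], [0, 0, -0.045, 0, 0, 0, 0.03], [0, 0, -0.045, 0, 0, 0, 0.04], [0, 0, -0.04, 0, 0, 0, 0.04], [0.0039, 0.0397, 0, 0, 0, 0, 0.04], [0.0039, 0.0397, 0, 0, 0, 0, 0.04], [0.0039, 0.0397, 0, 0, 0, 0, 0.04], [0.0039, 0.0397, 0, 0, 0, 0, 0.04], [0.0039, 0.0397, 0, 0, 0, 0, 0.04], [0.0039, 0.0397, 0, 0, 0, 0, 0.04], [0.0039, 0.0397, 0, 0, 0, 0, 0.04], [0.0039, 0.0397, 0, 0, 0, 0, 0.04]]])

```text
time_s: 15.9
tool_pos: [0.4777, 0.2825, 0.2027]
tool_rot: [180.0, 0.0, 169.4]
force: [0.1, -0.0, 1.8]
grip_width: 0.0397
grasp_force: 0.0
```

play_rows(steps=[[[0, 0, 0, 0, 0, 0, 0.04], [0, 0, 0, 0, 0, 0, 0.04]]])

```text
time_s: 16.1
tool_pos: [0.4774, 0.2815, 0.2022]
tool_rot: [-179.9, -0.0, 169.6]
force: [-0.1, -1.9, 0.6]
grip_width: 0.0399
grasp_force: 0.0
```

Run:
```python
from h import *
o=get_obs(); print(o["tool_pos"],o["tool_rot"],o["qpos"].round(0))
c=read_camera("wrist"); im=c["frame"]
print("pred",proj(c,(.4776,.2815,.078)))
m=mask(im,0,8,(220,100,420,250),150)|mask(im,174,180,(220,100,420,250),150); p,r,n=rect(m); print(n,p,r)
print([(round(d["p"],2),d["extent"]) for d in silhouettes("wrist","pin")[:2]])
print("proj tcp",proj(c,o["tool_pos"]))
cv2.imwrite("pics/w6.png",cv2.resize(im[60:330,200:430][:,:,::-1],None,fx=2,fy=2))
```

```text
[0.4773749  0.28147478 0.20219836] [-1.79928138e+02 -1.81959470e-02  1.69561925e+02] [-45.   7.  13.  99.  -2.  74.  48.]
pred [316.43773487 193.09931535]
213 [318.89673 189.57747] ((319.0, 189.5), (19.0, 12.0), 90.0)
[(0.67, [307.6, 170.8, 334.5, 199.1])]
proj tcp [315.94921202 252.00471328]
```

View pics/w6.png

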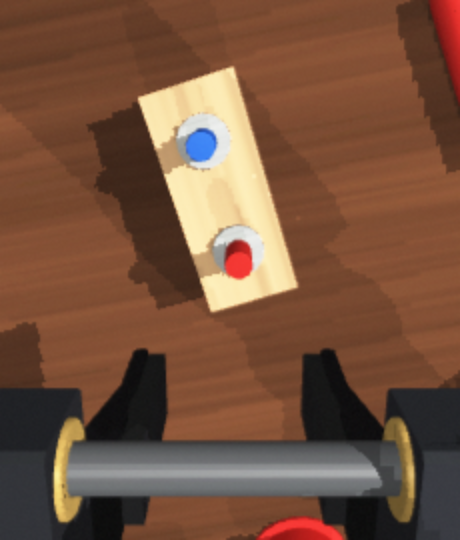

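play_rows(steps=[[[0.0013, 0.0019, 0.02, 0, 0, 0, 0.04], [0, 0, 0.035, 0, 0, 0, 0.04], [0, 0, 0.035, 0, 0, 0, 0.04], [0, 0, 0.03, 0, 0, 0, 0.04], [0, 0, 0.02, 0, 0, 0, 0.04], [0, 0, 0.008, 0, 0, 0, 0.04], [0, 0, 0, 0, 0, 0, 0.04], [0, 0, 0.001, 0, 0, 0, 0.04], [0, 0, 0, 0, 0, 0, 0.04]]])

```text
time_s: 17.1
tool_pos: [0.4779, 0.2834, 0.0552]
tool_rot: [179.9, 0.1, 169.4]
force: [0.1, -0.8, 0.7]
grip_width: 0.0397
grasp_force: 0.0
```

play_rows(steps=[[[0, 0, 0.0015, 0, 0, 0, 0.04], [0, 0, 0.0015, 0, 0, 0, 0.04], [0, 0, 0, 0, 0, 0, 0.0], [0, 0, 0, 0, 0, 0, 0.0], [0, 0, 0, 0, 0, 0, 0.0], [0, 0, 0, 0, 0, 0, 0.0], [0, 0, 0, 0, 0, 0, 0.0]]], force=45)

```text
time_s: 17.8
tool_pos: [0.4768, 0.2831, 0.0508]
tool_rot: [180.0, 0.0, 169.4]
force: [-0.1, 0.5, -0.2]
grip_width: 0.0124
grasp_force: 45.0
```

play_rows(steps=[[[0, 0, 0, 0, 0, 0, 0.0], [0, 0, -0.02, 0, 0, 0, 0], [0, 0, -0.03, 0, 0, 0, 0], [0, 0, -0.04, 0, 0, 0, 0], [0, 0, -0.04, 0, 0, 0, 0], [0, 0, 0, 0, 0, 0, 0], [0, 0, 0, 0, 0, 0, 0]]])

```text
time_s: 18.5
tool_pos: [0.4773, 0.2833, 0.1817]
tool_rot: [179.9, 0.1, 169.4]
force: [-0.6, 0.5, -0.4]
grip_width: 0.0128
grasp_force: 45.0
```

play_rows(steps=[[[-0.0039, -0.0401, 0, 0, 0, 0, 0], [-0.0039, -0.0401, 0, 0, 0, 0, 0], [-0.0039, -0.0401, 0, 0, 0, 0, 0], [-0.0039, -0.0401, 0, 0, 0, 0, 0], [-0.0039, -0.0401, 0, 0, 0, 0, 0], [-0.0039, -0.0401, 0, 0, 0, 0, 0], [-0.0039, -0.0401, 0, 0, 0, 0, 0], [-0.0039, -0.0401, 0, 0, 0, 0, 0], [0, 0, 0, 0, 0, 0, 0], [0, 0, 0, 0, 0, 0, 0]]])

```text
time_s: 19.5
tool_pos: [0.4476, -0.0385, 0.1794]
tool_rot: [-180.0, -0.1, 169.3]
force: [-0.5, -0.1, -0.6]
grip_width: 0.0132
grasp_force: 45.0
```

Run:
```python
from h import *
from scipy.spatial.transform import Rotation as Ro
o=get_obs(); p=o["tool_pos"]; print(p,o["tool_rot"],o["grip_width"])
R=Ro.from_euler("xyz",o["tool_rot"],degrees=True).as_matrix()
c=read_camera("wrist"); im=c["frame"]
print("hole pred",proj(c,(.449,-.038,.054)),"tip pred",proj(c,p+R@[0,0,.0445]),"collar pred",proj(c,p+R@[0,0,.0045]))
for k,dx in (("x",[.01,0,0]),("y",[0,.01,0])): print(k,proj(c,np.array([.449,-.038,.054])+R@dx)-proj(c,(.449,-.038,.054)))
cv2.imwrite("pics/w7.png",cv2.resize(im[90:290,230:400][:,:,::-1],None,fx=3,fy=3,interpolation=cv2.INTER_CUBIC))
```

```text
[ 0.44762267 -0.03854756  0.17941425] [-1.79995286e+02 -1.36257305e-01  1.69310676e+02] 0.013249080495607286
hole pred [317.05674425 194.03762501] tip pred [316.10967363 223.60548809] collar pred [316.00583942 248.57089001]
x [-1.94603808e-03 -9.83325940e+00]
y [ 1.01540902e+01 -6.12411933e-03]
```

View pics/w7.png

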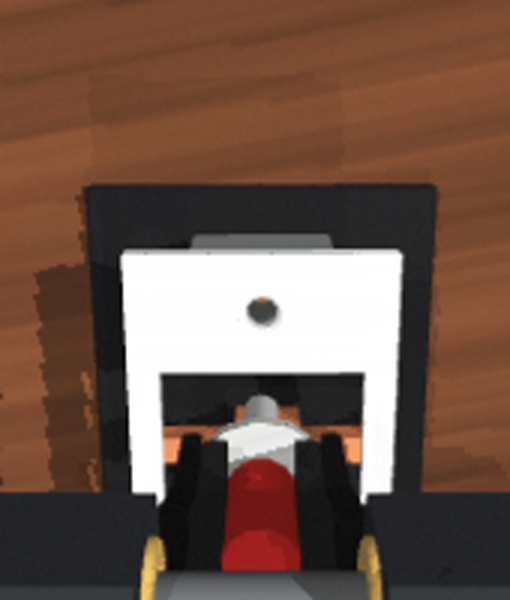

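play_rows(steps=[[[0.0004, 0.0002, 0.02, 0, 0, 0, 0], [0, 0, 0.025, 0, 0, 0, 0], [0, 0, 0.018, 0, 0, 0, 0], [0, 0, 0.005, 0, 0, 0, 0], [0, 0, 0, 0, 0, 0, 0], [0, 0, 0, 0, 0, 0, 0]]])

```text
time_s: 20.15
tool_pos: [0.4489, -0.0371, 0.1134]
tool_rot: [180.0, 0.0, 169.5]
force: [-1.0, 0.4, -0.2]
grip_width: 0.0129
grasp_force: 45.0
```

Run:
```python
from h import *
from scipy.spatial.transform import Rotation as Ro
o=get_obs(); p=o["tool_pos"]; print(p,o["tool_rot"],o["grip_width"])
R=Ro.from_euler("xyz",o["tool_rot"],degrees=True).as_matrix()
c=read_camera("wrist"); im=c["frame"]
print("hole pred",proj(c,(.4484,-.0375,.054)),"tip pred",proj(c,p+R@[0,0,.0445]),"front of tip",proj(c,p+R@[.0025,0,.0445]),"shaft",proj(c,p+R@[0.004,.004,.0405]),proj(c,p+R@[0.004,-.004,.0405]))
g=im.mean(2).astype(int)
for r in range(204,240): print(r,''.join("%4d"%v for v in g[r,304:334]))
```

```text
[ 0.44891783 -0.03714979  0.11335474] [1.79988941e+02 4.64363462e-02 1.69508378e+02] 0.012886913062372597
hole pred [315.57361767 215.771218  ] tip pred [316.12344085 223.58954728] front of tip [316.11989407 220.39706517] shaft [321.7132034  220.49524335] [310.50412369 220.50073317]
204  254 254 254 254 254 254 254 254 254 254 254 254 254 254 254 254 254 254 254 254 254 254 255 254 254 255 254 255 254 255
205  255 255 255 255 254 255 255 255 255 255 255 255 255 255 255 255 255 255 255 255 255 255 255 255 255 255 255 255 255 255
206  255 255 255 255 255 255 255 255 255 255 255 255 255 255 255 255 255 255 255 255 255 255 255 255 255 255 255 255 255 255
207  255 255 254 255 255 254 254 254 254 254 254 254 254 254 255 255 254 254 254 255 254 254 255 255 255 255 255 254 254 254
208  254 254 254 254 254 254 254 254 254 254 254 254 254 254 254 254 254 254 254 254 254 254 254 254 254 254 254 254 254 254
209  254 254 254 254 254 254 254 252 251 244 240 239 235 242 252 254 254 254 254 254 254 254 254 254 254 254 254 254 254 254
210  254 254 254 254 254 253 248 244 202 176 144 128 124 186 223 2
[... 2983 characters left out ...]
234 234 234 234 232 232 230 231 230 231 232 233 232 233 210 181 143 211 250
235  232 234 235 234 235 234 235 235 234 234 234 233 231 231 230 230 230 231 232 233 235 235 235 235 235 235 159 108 119 210
236  200 200 231 233 234 234 234 233 233 231 230 229 229 231 232 232 234 235 234 235 235 235 235 188 153 150 126 106  85 103
237   71  71 226 233 232 231 231 230 230 230 231 232 233 235 234 235 235 235 235 190 175 175 174 159  72  46  44  41  38  38
238   29  30 221 230 229 230 230 232 232 234 234 235 235 235 235 190 176 175 175 159 157 154 156 157  64  28  26  24  25  24
239   27  29 219 231 232 233 234 235 235 235 236 235 235 188 174 160 157 156 155 157 157 158 160 160  64  29  28  29  28  28
```

play_rows(steps=[[[0.0016, -0.0015, 0, 0, 0, 0, 0], [0, 0, 0.006, 0, 0, 0, 0], [0, 0, 0.004, 0, 0, 0, 0], [0, 0, 0.004, 0, 0, 0, 0], [0, 0, 0.002, 0, 0, 0, 0], [0, 0, 0, 0, 0, 0, 0], [0, 0, 0, 0, 0, 0, 0]]])

```text
time_s: 20.9
tool_pos: [0.4465, -0.039, 0.0967]
tool_rot: [-180.0, -0.0, 169.4]
force: [0.2, -0.5, -1.3]
grip_width: 0.0128
grasp_force: 45.0
```

play_rows(steps=[[[0, 0, 0.002, 0, 0, 0, 0], [0, 0, 0.002, 0, 0, 0, 0], [0, 0, 0.002, 0, 0, 0, 0], [0, 0, 0.002, 0, 0, 0, 0], [0, 0, 0, 0, 0, 0, 0]]])

```text
time_s: 21.4
tool_pos: [0.4467, -0.0389, 0.0886]
tool_rot: [180.0, 0.0, 169.4]
force: [0.8, 0.2, -2.1]
grip_width: 0.0128
grasp_force: 45.0
```

play_rows(steps=[[[0, 0, 0.004, 0, 0, 0, 0], [0, 0, 0.004, 0, 0, 0, 0], [0, 0, 0.004, 0, 0, 0, 0], [0, 0, 0.004, 0, 0, 0, 0], [0, 0, 0, 0, 0, 0, 0]]])

```text
time_s: 21.9
tool_pos: [0.4466, -0.0389, 0.0722]
tool_rot: [-180.0, 0.0, 169.4]
force: [3.1, 0.4, -2.1]
grip_width: 0.0128
grasp_force: 45.0
```

play_rows(steps=[[[-0.0008, 0, 0, 0, 0, 0, 0], [0, 0, 0.003, 0, 0, 0, 0], [0, 0, 0.003, 0, 0, 0, 0], [0, 0, 0.003, 0, 0, 0, 0], [0, 0, 0, 0, 0, 0, 0]]])

```text
time_s: 22.4
tool_pos: [0.4472, -0.0392, 0.0636]
tool_rot: [-180.0, -0.0, 169.4]
force: [-0.3, 0.4, 3.7]
grip_width: 0.013
grasp_force: 45.0
```

play_rows(steps=[[[0, 0, 0.002, 0, 0, 0, 0], [0, 0, 0.002, 0, 0, 0, 0], [0, 0, 0.001, 0, 0, 0, 0], [0, 0, 0, 0, 0, 0, 0]]], force=60)

```text
time_s: 22.8
tool_pos: [0.4474, -0.0392, 0.0589]
tool_rot: [180.0, 0.0, 169.4]
force: [-0.6, -0.1, 6.0]
grip_width: 0.0122
grasp_force: 60.0
```

play_rows(steps=[[[0, 0, 0.001, 0, 0, 0, 0], [0, 0, 0.001, 0, 0, 0, 0], [0, 0, 0.001, 0, 0, 0, 0], [0, 0, 0, 0, 0, 0, 0]]])

```text
time_s: 23.2
tool_pos: [0.4475, -0.0392, 0.0584]
tool_rot: [179.9, -0.1, 169.4]
force: [-9.2, -1.4, 27.7]
grip_width: 0.0121
grasp_force: 60.0
```

play_rows(steps=[[[0, 0, -0.0004, 0, 0, 0, 0], [0, 0, 0, 0, 0, 0, 0], [0, 0, 0, 0, 0, 0, 0], [0, 0, 0, 0, 0, 0, 0], [0, 0, 0, 0, 0, 0, 0]]])

```text
time_s: 23.7
tool_pos: [0.4475, -0.0392, 0.0585]
tool_rot: [179.9, -0.0, 169.4]
force: [-8.0, 0.1, 24.6]
grip_width: 0.0126
grasp_force: 60.0
```

Run:
```python
from h import *
for i in range(4):
    c=read_camera("scene"); o=get_obs(); print(o["time_s"],o["tool_pos"].round(4),o["force"].round(1),o["grasp_force"])
s=silhouettes("scene","clip")[:1]+silhouettes("scene","frame")[:1]
print([(round(d["p"],2),d["extent"]) for d in s],"clip handle pred",proj(c,(.5085,-.049,.05)))
```

```text
23.75 [ 0.4475 -0.0392  0.0584] [-8.4 -0.5 25. ] 60.00089711509645
23.8 [ 0.4476 -0.0392  0.0585] [-8.8  0.1 24.6] 60.00083930790424
23.85 [ 0.4475 -0.0392  0.0584] [-8.1 -0.3 25. ] 60.00086423009634
23.9 [ 0.4475 -0.0392  0.0584] [-8.  -0.4 24.1] 60.00078379176557
[(0.4, [165.0, 216.0, 223.3, 272.1]), (0.84, [263.7, 183.1, 315.5, 229.3])] clip handle pred [288.02418195 204.6684833 ]
```

```bash
python3 -c "
from cell import *
print(sign_off())"
```

```text
the job is handed in; nothing more can be done
None
```

The job is handed in, and no verdict came back: the clip hangs astride the bar (seen in the picture after release), the frame is shut, and the arm still grips the red knob, pressing the pin down with a steady 25 N or so; tool height and force put the collar flush on the frame.

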